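# Start-of-shift check of the packing scale

### The arm

A 7-joint arm with a two-finger parallel gripper is mounted at the origin on the work surface. World frame = base frame: x ahead of the robot, y to its left, z up, the work surface at z = 0. Lengths are in m, angles in rad, forces in N, time in s.
With the tool pointing down it reaches from about 0.425 to 1.025 m from the base axis. Payload 9.4 kg.
Tool frame: the origin (TCP) lies midway between the tips of the shut fingers; the grasp point (between the pads) lies 19 mm behind it (env.grasp_offset is the distance from the TCP to the grasp point, in m); x points along the fingers, y is the direction in which the jaws open and shut, and the axes are right-handed (so a half turn about x gives the same grasp; the last joint's range is limited). The gripper opens to 93 mm and grips with 3 to 60 N. Pads are 15 mm wide; open, the fingers measure 128 mm over their backs; the gripper's body (75 mm by 188 mm) begins 65 mm behind the grasp point.
Start: joints at [-1.369, 0.599, -0.003, 1.599, 0.002, 0.943, -0.08], TCP at [0.2, 0.697, 0.219] pointing down, gripper open.
Joint ranges: [-2.57, 2.57], [-0.35, 1.97], [-1.29, 1.29], [0.11, 2.56], [-1.05, 4.19], [0.11, 1.86], [-2.63, 2.63]. Speed limits (rad/s): [2.22, 2.22, 3.01, 3.01, 3.14, 3.14, 3.14].

### API

Orientations are given as [roll, pitch, yaw] about the fixed x, y, z axes, in that order (R = Rz(yaw) Ry(pitch) Rx(roll)).
In Python, from plant import env gives the robot as it stands. Calls block until the motion is done:
- env.move_ptp(position, orientation): joint-space move of the TCP to a pose.
- env.move_linear(position, attitude=None, max_speed=0.15): straight line of the TCP; attitude=None keeps the orientation; max_speed is the mean speed in m/s.
- env.goto_joints(angles): joint-space move.
- env.grip(opening, f_grip=None): finger opening in m; f_grip is the grip in N (None keeps the last); returns when the fingers have stopped.
- env.hold(seconds).
- env.solve_ik(position, orientation): joint angles nearest the present ones, or None.
- env.get_image(name): name is "scene" or "top" or "wrist"; returns the picture (480x640x3 uint8, red, green, blue); there is no depth.
- env.camera_info(name): a dict with "camera_matrix" (3x3 intrinsics, pixels), "rvec" (rotation vector, rad) and "tvec" (3), from world to camera coordinates, as OpenCV has them. Camera axes: x right, y down, z forward; pixel columns grow to the right and rows downward; lengths in m; the calibration is good to about 2 mm. A picture is of the moment at which its call begins: read the wrist's pose just before it. camera_info takes no time and is no camera call; for the wrist camera it gives the pose at the moment of the call.
A pose or a line that the arm cannot do raises env.PlanningError and nothing moves.
- env.sign_off(): hands the job in, once; it reports no verdict.
Readings, each from a call of its own:
- env.read_time(): time.
- env.read_qpos(): joint angles.
- env.read_joint_vel(): joint speeds.
- env.read_joint_efforts(): joint torques, N m.
- env.read_position(): TCP position.
- env.read_ee_rot(): TCP orientation.
- env.read_ft_force(): force on the tool from outside, world axes, zero at the start.
- env.read_ft_torque(): the same for the moment, N m.
- env.read_gripper_width(): finger opening in m.
Only numpy, scipy, OpenCV 4.12 (cv2) and the standard library are available. Lean on these libraries where they do the work, as an engineer would, in place of code of your own. Each camera call takes 0.05 s, during which the arm holds its last target. There are 200 camera calls.

### The job

Do the start-of-shift check of the packing scale. First, with nothing on its pan, switch it on: find the black rocker switch on its sloping front and push its far end (the end nearer the pan, now standing up, under the clear splash shield) until it snaps over and stays. Then take the check weight with the tapering foot, set it upright, fully home, in the round cup on the pan and let go; be gentle with the scale throughout (no hard pushing, no dropping), and leave the slim weight, the tape roll and the carton where they are.

Things in the scene. Friction and masses are not known exactly. Their poses are not given: they have to be found in the camera images.
- scale: White bench scale, fixed. Origin on the table; z up, front towards its own -x (roughly the robot's right), y its width. Housing 260 wide; flat steel pan 200 (x, from -64 to +136) by 270 (y), top 125 above the table. Front console slopes at 45 degrees, facing -x and up, from x -154 at the table to x -80 under a clear shield; black rocker switch on it.
- shield_edge (a point): Middle of the front edge, at the underside, of the clear splash shield: a flat stiff plate 4 thick, scale frame x -124 to -72, y -75 to 75, z 115 to 119. It roofs the far half of the rocker, so a tool pointing straight down cannot reach that: come from the console's side, leaning 35 to 50 degrees from vertical, tip pointing down and forwards (scale's +x).
- rocker (a joint): Rocker angle, rad. -0.22: off, its far (upper) end stands up. +0.22: on, far end pushed in. A sprung seesaw: let go short of 0 it falls back to off, past 0 it snaps to +0.22 and stays. 18 mm from its pivot it takes about 10 N to start, less towards the centre; the end travels about 8 mm from off to on, then meets a hard stop, 6 mm short of the panel.
- switch_mid (a point): Point 14 mm off the console panel, at scale x -114, y 0, z 66 (axes as the scale's). The rocker (50 long up the slope, 30 wide) stands anywhere up to 50 mm to either side of it along the scale's y; how far is not measured: look or feel. The far end of the OFF rocker, 18 mm from its pivot, stands at this x and z. Push 45 degrees down, towards the scale's +x.
- cup_floor (a point): Centre of the inner floor of the round aluminium cup in the middle of the pan (scale's x +36, y 0), 129 mm above the table. The cup is an open cone, inside about 17 mm radius at the floor and 29 mm at the rim, which is 14 mm above the floor; outer radius 35 mm. The check weight's foot centres itself in it if let down gently within about 5 mm of its middle.
- weight_center (a point): Centre (on the axis, 38 mm up) of the steel check weight: loose, upright on the table, 0.4 to 0.6 kg. Flat bottom 29 wide, foot tapering out to 60 diameter at 20 up, flat shoulder at 33 up, then a straight round handle 24 in diameter from 33 to 76 up, to take from above. z up. When seated its bottom is on the cup's floor.
- slim_center (a point): Bystander: centre (38 mm up) of another steel weight, a slim straight cylinder 42 mm in diameter with a ball knob 22 mm wide on top, 77 mm high in all, loose. Not the check weight: leave it alone.
- tape: Bystander: roll of brown packing tape lying flat, 96 mm across, 48 mm high, loose; origin at the centre of its underside. Leave alone.
- carton: Bystander: closed cardboard carton 110 by 150 by 70 mm high, loose; origin at the centre of its underside. Leave alone.
Mind the look-alikes: they are no part of the job. What is shaped like the part that bears weight_center but green or pink is not meant.

How it is judged:
On the way, in this order (a step that is already met when the one before it is completed fails the run):
1. the scale is switched on (rocker snapped over) while its pan is empty (value of joint rocker above 0.17 rad and horizontal distance between weight_center and cup_floor above 0.16 m), for 0.2 s.
2. the check weight stands in the cup (horizontal distance between weight_center and cup_floor below 0.005 m and z of weight_center in the frame of cup_floor below 0.042 m and angle between weight_center's own z axis and vertical below 0.1 rad), for 0.2 s.
At the end, for the whole second after the job is handed in: The rocker is on (over 0.17 rad); the check weight stands upright (within 0.1 rad) in the cup, its axis within 5 mm of the cup's and its centre 34 to 42 mm above the cup's floor (fully home), let go and at rest; slim weight, tape roll and carton within 20 mm of where they were (all of step 2 and value of joint rocker above 0.17 rad and z of weight_center in the frame of cup_floor above 0.034 m and linear speed of weight below 0.05 m/s and distance of each of slim_center, tape, carton from where it was at the start of the episode below 0.02 m); the robot touches nothing.
It fails at once if the scale (housing, shield, rocker or pan) is pushed or struck with more than 40 N (contact force between scale and anything else above 40 N).
It fails at once if the check weight is dropped over the cup (falls faster than 0.35 m/s, held by nothing) (horizontal distance between weight_center and cup_floor below 0.05 m and linear speed of weight above 0.35 m/s and contact force between the fingers and weight below 0.5 N).
It fails at once if a bystander (slim weight, tape roll, carton) is moved more than 20 mm (distance of any of slim_center, tape, carton from where it was at the start of the episode above 0.02 m).
It also fails if it takes over 67 s, if anything falls off the work surface, if the arm or the gripper's body presses on something with over 40 N, if the wrist force passes 120 N, or if a joint passes its speed limit or range.

## Working session

There is one attempt and no reset: what is moved stays moved. The work goes in short steps, each a Python script; the robot and the scene stay as the last script left them, time stands still between calls to the robot, and variables do not carry over. Pictures are saved under pics/ and viewed, about 8 in all and at most 12, crops included, and the job is handed in when it is done.

```bash
mkdir -p pics
cat > h.py <<'E'
import numpy as np, cv2
from plant import env
def snap(name,f):
    ci=env.camera_info(name); im=env.get_image(name); cv2.imwrite('pics/'+f,im[:,:,::-1]); return im,ci
def ray(ci,px):
    K=np.array(ci['camera_matrix'],float);R=cv2.Rodrigues(np.array(ci['rvec'],float))[0];t=np.array(ci['tvec'],float).ravel()
    d=R.T@np.linalg.inv(K)@np.array([px[0],px[1],1.]); return -R.T@t,d
def onz(ci,px,z):
    o,d=ray(ci,px); return o+d*(z-o[2])/d[2]
def proj(ci,P):
    return cv2.projectPoints(np.array(P,float).reshape(-1,3),np.array(ci['rvec'],float),np.array(ci['tvec'],float),np.array(ci['camera_matrix'],float),None)[0].reshape(-1,2)
E
python3 - <<'E'
from h import *
for n in('scene','top'):
    im,ci=snap(n,n+'0.png'); o,d=ray(ci,(320,240)); print(n,o.round(3),(d/np.linalg.norm(d)).round(3),np.array(ci['camera_matrix'])[0,0])
print(env.read_time(),env.read_position(),env.read_ee_rot(),env.grasp_offset)
E
```

```text
scene [ 1.28  -0.227  0.756] [-0.752  0.204 -0.627] 462.0222992974689
top [0.351 0.022 1.173] [ 0.119  0.    -0.993] 440.9558094052226
0.1 [0.19939349 0.69656481 0.21782143] [-1.48025799  1.56932843 -1.75897425] 0.0188
```

View pics/top0.png

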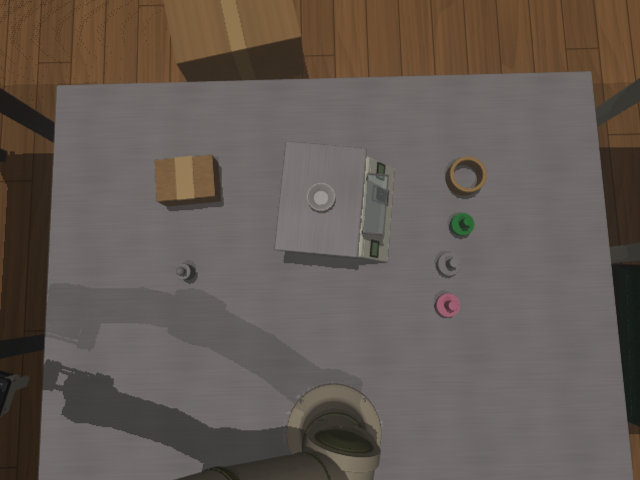

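View pics/scene0.png

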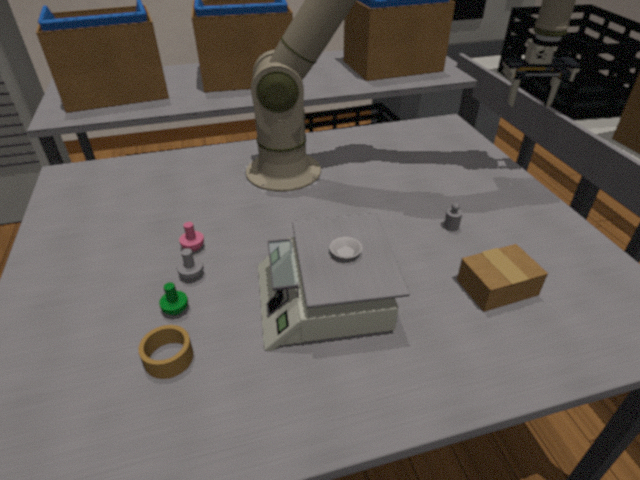

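The top view shows three possible check weights: green at (462,225), steel at (450,265) and pink at (448,306). The slim steel weight is at (185,271). I choose the steel one with the tapering foot at (450,265). The scale's cup is at about (321,197), and its front faces image right. Next I'll take close crops and measure.

Run:
```python
from h import *
a=cv2.imread('pics/top0.png')[130:290,265:485]; b=cv2.imread('pics/scene0.png')[205:355,150:420]
a=cv2.resize(a,None,fx=3,fy=3,interpolation=2); b=cv2.resize(b,None,fx=3,fy=3,interpolation=2)
cv2.imwrite('pics/ca.png',a); cv2.imwrite('pics/cb.png',b[:, :800])
```

```text
(no output)
```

View pics/ca.png

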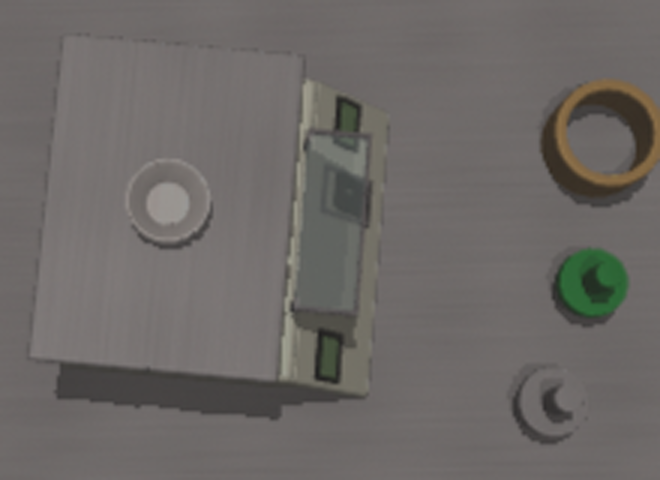

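View pics/cb.png

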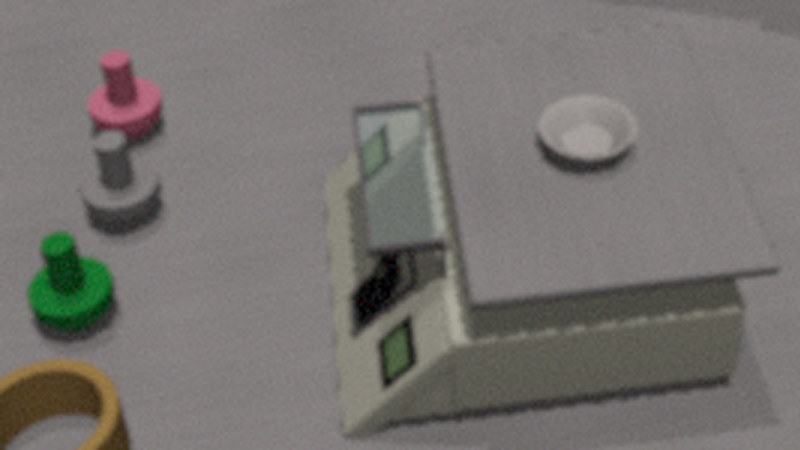

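```bash
cat > m.py <<'E'
from h import *
ci=env.camera_info('top'); cs=env.camera_info('scene')
c=np.array([(65,36),(304,55),(279,381),(31,357)])/3+[265,130]
P=np.array([onz(ci,p,.125) for p in c])[:,:2]
M=np.array([(.136,-.135),(-.064,-.135),(-.064,.135),(.136,.135)])
def fit(M,P):
    A=M-M.mean(0);B=P-P.mean(0);U,S,V=np.linalg.svd(A.T@B);R=V.T@np.diag([1,np.linalg.det(V.T@U.T)])@U.T
    return R,P.mean(0)-R@M.mean(0)
R,t=fit(M,P)
if __name__=='__main__':
    print(P.round(4)); print('res',(M@R.T+t-P).round(4)); print('yaw',np.arctan2(R[1,0],R[0,0]),t)
    q=np.array((168,200))/3+[265,130]; print('cup rim',onz(ci,q,.143)[:2], 'pred',R@[.036,0]+t)
    q=np.array((168,204))/3+[265,130]; print('cup floor',onz(ci,q,.129)[:2])
    R3=np.eye(3);R3[:2,:2]=R;T=np.r_[t,0]
    def plane(ci,p,n,d):
        o,v=ray(ci,p);o=R3.T@(o-T);v=R3.T@v;n=np.array(n,float);return o+v*(d-n@o)/(n@v)
    for p in [(322,190),(372,200),(345,170),(345,222),(348,196)]:
        print('rock top',p,plane(ci,np.array(p)/3+[265,130],(-1,0,1),.172).round(4))
    for p in [(352,330),(352,295),(395,310),(380,292),(395,285)]:
        print('rock scene',p,plane(cs,np.array(p)/3+[150,205],(-1,0,1),.172).round(4))
    for p in [(371,133),(353,313)]: print('shield front',plane(ci,np.array(p)/3+[265,130],(0,0,1),.119).round(4))
    # weight: shoulder disc centre & handle top
    for nm,p,z in [('foot',(552,403),.026),('handletop',(563,404),.076)]: print(nm,onz(ci,np.array(p)/3+[265,130],z).round(4))
    for nm,p,z in [('s foot',(121,192),.026),('s top',(110,140),.076)]: print(nm,onz(cs,np.array(p)/3+[150,205],z).round(4))
    o=proj(cs,np.r_[R@[-.114,.0]+t,.066]);print((o-[150,205])*3)
E
python3 m.py
```

```text
[[ 0.7218  0.098 ]
 [ 0.7005 -0.0971]
 [ 0.4339 -0.0672]
 [ 0.4581  0.1295]]
res [[ 0.0024  0.0016]
 [ 0.0007 -0.002 ]
 [-0.0009 -0.0008]
 [-0.0021  0.0012]]
yaw 1.4554033732172222 [ 0.57439958 -0.01994971]
cup rim [0.57860938 0.01723864] pred [0.57854452 0.01581088]
cup floor [0.57842837 0.01725658]
rock top (322, 190) [-0.0894 -0.0333  0.0826]
rock top (372, 200) [-0.1385 -0.0399  0.0335]
rock top (345, 170) [-0.1097 -0.0573  0.0623]
rock top (345, 222) [-0.1135 -0.0129  0.0585]
rock top (348, 196) [-0.1145 -0.036   0.0575]
rock scene (352, 330) [-0.137  -0.0658  0.035 ]
rock scene (352, 295) [-0.1347 -0.0349  0.0373]
rock scene (395, 310) [-0.1067 -0.0803  0.0653]
rock scene (380, 292) [-0.1152 -0.0539  0.0568]
rock scene (395, 285) [-0.1047 -0.0592  0.0673]
shield front [-0.1221 -0.0754  0.119 ]
shield front [-0.1184  0.0737  0.119 ]
foot [ 0.4165 -0.3113  0.026 ]
handletop [ 0.4126 -0.3058  0.076 ]
s foot [ 0.4247 -0.3098  0.026 ]
s top [ 0.4211 -0.3087  0.076 ]
[[374.52315241 228.53379476]]
```

The crops confirm the steel weight stands between green and pink, and that the rocker lies towards the scale's -y (about -36 to -45 mm), partly under the shield. I'll go to a hover on the approach axis and look with the wrist camera.

```bash
cat >> h.py <<'E'
from scipy.spatial.transform import Rotation as Ro
YAW=1.4554; R3=Ro.from_euler('z',YAW).as_matrix(); T=np.array([.5744,-.0193,0])
def s2w(p): return R3@np.array(p,float)+T
def att(xa,ya):
    xa=np.array(xa,float);xa/=np.linalg.norm(xa);ya=np.array(ya,float);return Ro.from_matrix(np.c_[xa,ya,np.cross(xa,ya)]).as_euler('xyz')
c45=2**-.5; PX=R3@[c45,0,-c45]; YS=R3@[0,1,0]
E
python3 - <<'E'
from h import *
tgt=s2w([-.114,-.038,.066]); 
for s in(1,-1):
    q=env.read_qpos()
    for d in(.15,.05,0,-.008):
        j=env.solve_ik(tgt-PX*d,att(PX,s*YS)); print(s,d,None if j is None else np.round(j,2))
print(tgt, env.read_time())
E
```

```text
1 0.15 [ 0.22  0.9   0.74  1.7  -1.04  1.6  -1.86]
1 0.05 [ 0.32  0.86  0.37  1.8  -1.    1.27 -1.93]
1 0 [ 0.39  0.87  0.18  1.84 -0.98  1.11 -1.96]
1 -0.008 [ 0.38  0.88  0.18  1.85 -0.99  1.11 -1.95]
-1 0.15 [ 0.7   0.77 -0.11  1.67 -0.64  1.21  0.88]
-1 0.05 [ 0.8   0.86 -0.41  1.77 -0.53  0.94  0.76]
-1 0 [ 0.78  0.9  -0.45  1.81 -0.53  0.83  0.75]
-1 -0.008 [ 0.77  0.91 -0.45  1.82 -0.54  0.82  0.76]
[ 0.59902127 -0.13691715  0.066     ] 0.1
```

Run:
```python
from h import *
tgt=s2w([-.114,-.038,.066]); A=att(PX,-YS)
env.grip(0.0,20)
env.move_linear(env.read_position()+[0,0,.15],max_speed=.3)
env.move_ptp(tgt-PX*.15+[0,0,.16],A)
env.move_linear(tgt-PX*.14,max_speed=.2)
im,ci=snap('wrist','w1.png'); print(env.read_time(),env.read_position(),tgt-PX*.14,env.read_ft_force())
print(proj(ci,[tgt,s2w([-.114,0,.066]),s2w([-.124,-.075,.115]),s2w([-.124,.075,.115])]).round(0), env.read_qpos().round(2))
```

```text
6.8083 [ 0.58789714 -0.23571511  0.16598994] [ 0.58762295 -0.2352537   0.16499495] [0.28256417 0.01432406 0.49065529]
[[312. 225.]
 [271. 225.]
 [360. 204.]
 [167. 204.]] [ 0.23  0.89  0.7   1.71 -1.03  1.57  1.27]
```

View pics/w1.png

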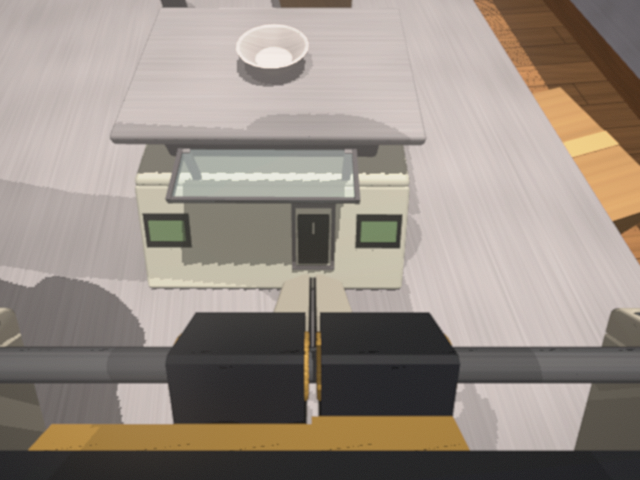

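The wrist view shows the rocker at columns 296–330 and rows 213–265, with its centre at column 313. That puts it at y ≈ -39 mm, as predicted (312), and the shield corners match to 2 px. I'll go in and push, watching the force.

Run:
```python
from h import *
tgt=s2w([-.114,-.0388,.066])
env.move_linear(tgt-PX*.02,max_speed=.1)
env.hold(.2); f0=env.read_ft_force(); print(env.read_time(), env.read_qpos().round(2)); peak=0
for k in range(-8,13):
    env.move_linear(tgt+PX*.001*k,max_speed=.02)
    f=-(env.read_ft_force()-f0)@PX; a=(env.read_position()-tgt)@PX; print(k,round(f,1),round(a*1000,1)); peak=max(peak,f)
    if f>25 or (peak>5 and f<.35*peak and k>3): break
env.hold(.2); im,ci=snap('wrist','w2.png'); print(env.read_time())
env.move_linear(tgt-PX*.14,max_speed=.15)
im,ci=snap('wrist','w3.png')
a=cv2.imread('pics/w1.png')[190:290,240:400];b=cv2.imread('pics/w3.png')[190:290,240:400]
cv2.imwrite('pics/cmp.png',cv2.resize(np.vstack([a,b]),None,fx=3,fy=3,interpolation=2)); print(env.read_time())
```

```text
8.3583 [ 0.3   0.88  0.36  1.83 -1.04  1.24  1.24]
-8 0.1 -8.1
-7 -0.3 -7.0
-6 -0.4 -5.9
-5 0.7 -4.9
-4 -0.8 -4.0
-3 -1.2 -2.9
-2 -0.6 -1.9
-1 1.4 -1.3
0 6.4 -0.8
1 7.3 0.2
2 6.1 1.6
3 1.3 3.0
4 -1.6 4.3
12.3583
13.5167
```

View pics/cmp.png

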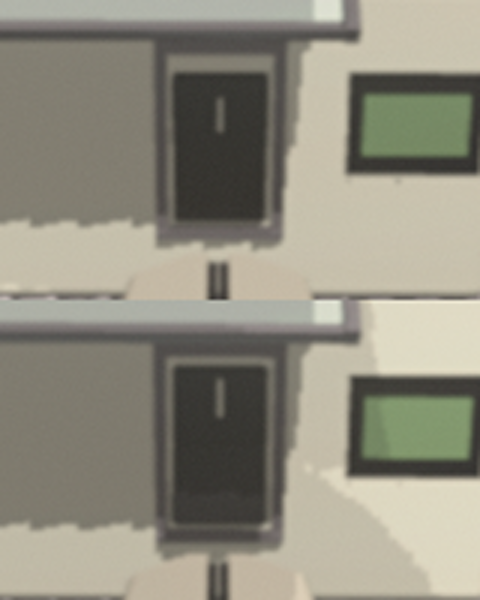

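The force peaked at 7.3 N and fell to zero past centre. The rocker's outline also shifted after retreat: far end sunk, near end raised. It has snapped over. Next is the weight: hover above it and look.

Run:
```python
from h import *
p=env.read_position()
try: env.move_linear(p+[0,0,.1],max_speed=.2)
except env.PlanningError as e: print('pe',e); 
env.goto_joints([.637,.35,0,1.75,0,1.04,-.08])
print(env.read_time(),env.read_position())
D=[0,0,-1]; W=np.array([.418,-.309,.20]); C=s2w([.036,0,.25])
best=None
for s in(1,-1):
    A=att(D,[0,s,0]); j=env.solve_ik(W,A); print(s,j if j is None else np.round(j,2))
    if j is not None and (best is None or abs(j[6])<best[0]): best=(abs(j[6]),s)
s=best[1]; env.move_ptp(W,att(D,[0,s,0])); print('s',s,'cup ik',env.solve_ik(C,att(D,[0,s,0])))
env.grip(.055)
im,ci=snap('wrist','w4.png'); print(env.read_time(),env.read_position(),proj(ci,[[.418,-.309,.076],[.418,-.309,.033]]))
```

```text
15.175 [ 0.45175051 -0.40418843  0.32718246]
1 [ 0.91  0.42 -0.52  2.06  0.31  0.73  1.76]
-1 [ 0.42  0.38  0.15  2.09 -0.09  0.67 -0.95]
s -1 cup ik [-0.23916175  0.39008331  0.1560902   1.91423467 -0.07924895  0.84311948
 -1.61265174]
17.0667 [ 0.41800597 -0.30900065  0.19999169] [[312.34240006 229.91358043]
 [312.31631367 218.80046551]]<sys>:0: UserWarning: Gimbal lock detected. Setting third angle to zero since it is not possible to uniquely determine all angles.
```

View pics/w4.png

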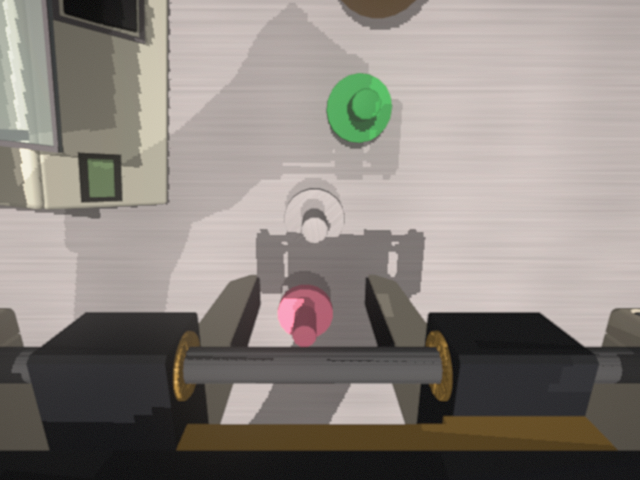

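The wrist view puts the steel handle's top at (315,230), against a predicted (312,230), so y should be about -0.311. The jaws are clear of pink (305,315) and green (360,107). Now I'll grasp, lift and carry the weight over the cup.

```bash
python3 - <<'E' 2>/dev/null
from h import *
env.move_linear([.418,-.311,.20]); env.move_linear([.4183,-.311,.040],max_speed=.1)
env.grip(0.0,35); print('w',env.read_gripper_width())
f0=env.read_ft_force()
env.move_linear([.4183,-.311,.27],max_speed=.15); env.hold(.2)
print('w',env.read_gripper_width(),env.read_ft_force()-f0,env.read_time())
C=s2w([.036,0,.0]); A=att([0,0,-1],[0,-1,0])
env.move_linear([C[0],C[1],.25],max_speed=.15); env.hold(.3)
im,ci=snap('wrist','w5.png'); snap('top','t5.png')
print(env.read_time(),env.read_position(),C,env.read_gripper_width())
print('cup rim',proj(ci,s2w([.036,0,.143])),'foot',proj(ci,[C[0],C[1],.25-.040+.033]))
E
```

```text
w 0.023264197118316274
w 0.023255472268174968 [ 0.15934591 -0.36606212 -6.84304323] 21.5583
24.5417 [0.57852238 0.01640968 0.24999978] [0.57854505 0.01646057 0.        ] 0.0236452922226535
cup rim [[312.16834589 235.15280663]] foot [[312.19258905 284.91100658]]
```

View pics/w5.png

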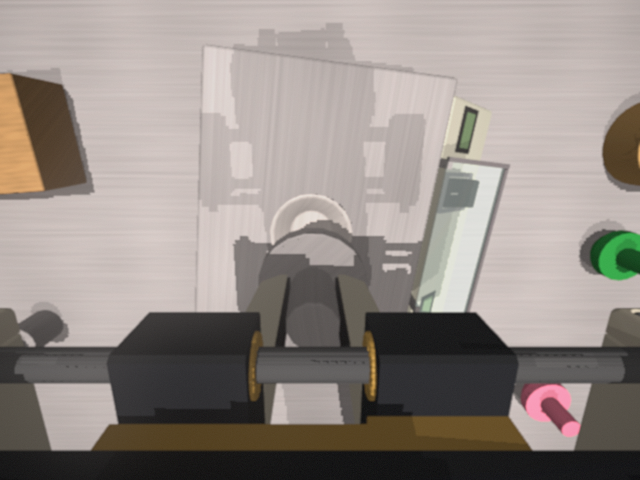

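```bash
python3 - <<'E' 2>/dev/null
from h import *
ci=env.camera_info('wrist'); C=s2w([.036,0,0]); th=np.linspace(0,6.283,181)
def ext(r,z,w=(0,0)):
    q=proj(ci,np.c_[C[0]+w[0]+r*np.cos(th),C[1]+w[1]+r*np.sin(th),0*th+z]); return q.min(0).round(1),q.max(0).round(1)
print('rim35',ext(.035,.143),'rim29',ext(.029,.143),'floor17',ext(.017,.129)); print('foot30 @20',ext(.030,.23),'@33',ext(.030,.243)); print('1mm xy',ext(.035,.143,(.001,.001)),ext(.03,.23,(.001,.001)))
a=cv2.imread('pics/w5.png')[180:320,230:400]; cv2.imwrite('pics/c5.png',cv2.resize(a,None,fx=4,fy=4,interpolation=2))
E
```

```text
rim35 (array([269.7, 192.8]), array([354.8, 274.8])) rim29 (array([277. , 200.3]), array([347.5, 268.2])) floor17 (array([292.5, 211.4]), array([332. , 249.5]))
foot30 @20 (array([260.6, 225.6]), array([364.1, 321.9])) @33 (array([257.1, 231.7]), array([367.6, 333.7]))
1mm xy (array([268.5, 191.5]), array([353.6, 273.7])) (array([258.8, 223.8]), array([362.4, 320.5]))
```

View pics/c5.png

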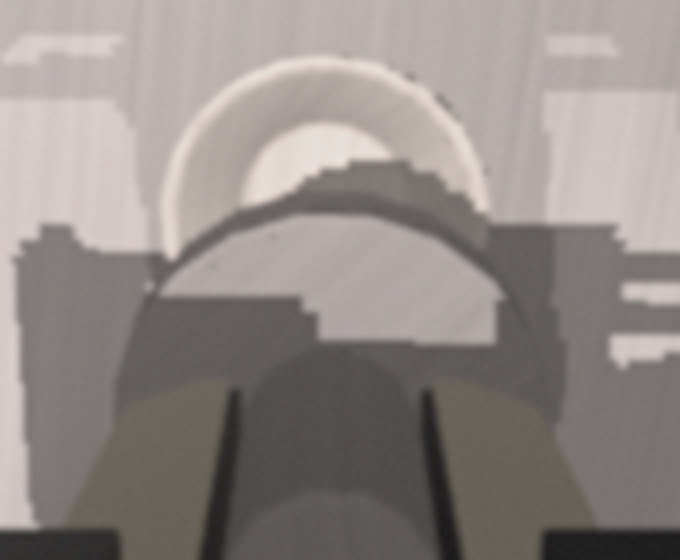

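The rim and foot extents match predictions to 1–2 px. The weight needs to move about +0.6 mm in x and +1.3 mm in y relative to the cup. I'll lower it gently, sensing contact, then release.

```bash
python3 - <<'E' 2>/dev/null
from h import *
C=s2w([.036,0,0])+[.0006,.0013,0]
env.move_linear([C[0],C[1],.25],max_speed=.05)
env.move_linear([C[0],C[1],.180],max_speed=.08); env.hold(.2); f0=env.read_ft_force()
for z in np.arange(.1785,.1659,-.001):
    env.move_linear([C[0],C[1],z],max_speed=.02); f=env.read_ft_force()-f0; print(round(z,4),f.round(1))
    if f[2]>4.5: break
env.hold(.2); print(env.read_time(),(env.read_ft_force()-f0).round(1),env.read_position())
env.grip(.03,3); env.hold(.1); print(env.read_gripper_width(),(env.read_ft_force()-f0).round(1))
env.grip(.06); env.hold(.2); im,ci=snap('wrist','w6.png')
p=env.read_position(); env.move_linear(p+[0,0,.12],max_speed=.12); env.hold(.1)
im,ci=snap('wrist','w7.png'); snap('scene','s7.png'); print(env.read_time())
print('handle top pred',proj(ci,[s2w([.036,0,.205]),s2w([.036,0,.162])]))
a=cv2.imread('pics/w7.png')[120:420,170:490];b=cv2.imread('pics/s7.png')[205:355,240:400]
cv2.imwrite('pics/c7.png',np.hstack([a,cv2.resize(b,(320,300))]))
E
```

```text
0.1785 [ 1.2  0.5 -0.4]
0.1775 [ 0.8 -0.  -0.7]
0.1765 [-0.3  0.3 -0.4]
0.1755 [ 0.  -0.4  0.3]
0.1745 [-0.1  0.2  0.7]
0.1735 [-0.8 -0.1 -0.5]
0.1725 [ 1.1 -0.5 -0.3]
0.1715 [ 0.5  0.  -0.1]
0.1705 [-0.7 -0.7  0.1]
0.1695 [-0.3  0.8 -0.5]
0.1685 [-2.5 -0.   7.8]
28.9667 [-2.4  0.  10.6] [0.57934228 0.01778246 0.16904914]
0.030050793133809386 [ 0.5 -0.1  3.7]
31.7417
handle top pred [[314.01553624 244.0855905 ]
 [313.74613496 229.49616506]]
```

View pics/c7.png

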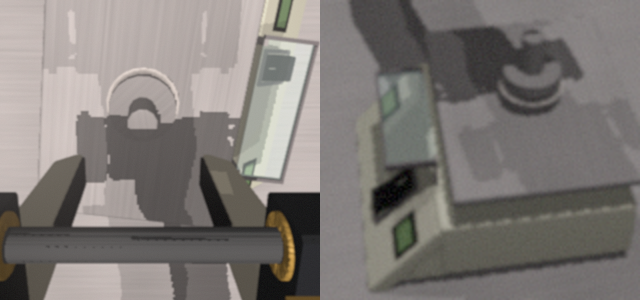

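Contact came at z = 0.169, exactly the seated height, and the weight stands upright. I'll check seating and tilt numerically with one close crop of the two views.

```bash
python3 - <<'E' 2>/dev/null
from h import *
th=np.linspace(0,6.283,181); out=[]
for cam,f,(x0,y0,w,h) in (('wrist','w7.png',(265,180,100,100)),('scene','s7.png',(310,205,80,80))):
    ci=env.camera_info(cam); im=cv2.imread('pics/'+f); k=400//w; a=cv2.resize(im[y0:y0+h,x0:x0+w],(w*k,h*k),interpolation=2); a=cv2.convertScaleAbs(a,alpha=1.5)
    b=a.copy()
    for r,z,col in((.035,.143,(0,255,0)),(.030,.162,(0,0,255)),(.012,.205,(255,128,0))):
        C=s2w([.036,0,0]); q=proj(ci,np.c_[C[0]+r*np.cos(th),C[1]+r*np.sin(th),0*th+z]); print(cam,z,q.min(0).round(1),q.max(0).round(1))
        cv2.polylines(b,[((q-[x0,y0]+.5)*k).astype(np.int32)],True,col,1)
    out.append(cv2.resize(np.hstack([a,b]),(600,300)))
cv2.imwrite('pics/c8.png',np.vstack(out))
E
```

```text
wrist 0.143 [276.  186.7] [351.3 259.9]
wrist 0.162 [279.5 195.6] [348.  261.9]
wrist 0.205 [298.1 228.9] [329.9 259.2]
scene 0.143 [327.8 235.8] [361.5 257.2]
scene 0.162 [330.3 230.2] [359.5 248.4]
scene 0.205 [339.4 218.7] [351.4 225.9]
```

View pics/c8.png

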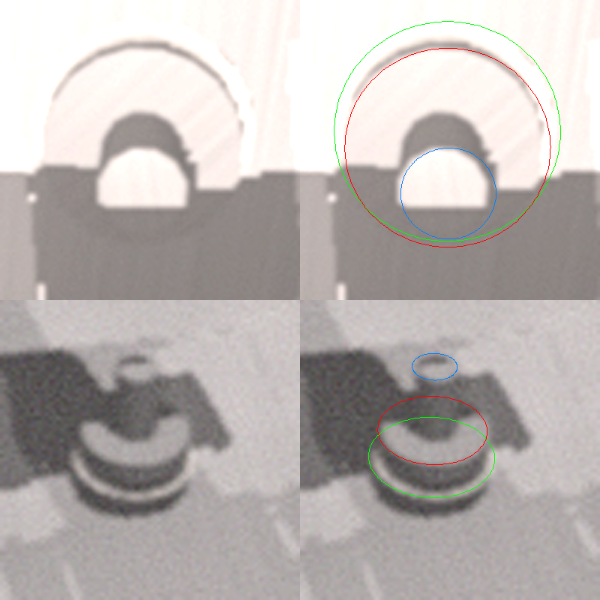

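```bash
python3 -c "
from h import *
print(env.read_time(),env.read_position(),env.read_ft_force()); env.sign_off()"
```

```text
31.7417 [0.57895346 0.01769874 0.287839  ] [ 0.51966048  1.05114435 -0.2614097 ]
the job is handed in; nothing more can be done
```

The scale is on, the check weight stands in the cup, and I handed the job in at 31.7 s of the 67 s allowed.

- **Rocker:** I pushed the far end under the shield at 45°, about 39 mm to the scale's -y side of `switch_mid`. The force peaked at about 7 N and fell to zero past centre. Pictures before and after show the rocker tilted over; I had no direct reading of its angle.
- **Check weight:** I took the steel one with the tapering foot, standing between the green and pink look-alikes. I lowered it into the cup until contact at TCP height 0.169 m, the expected seated height, with a vertical contact force of up to about 11 N. Then I released it and drew back 0.12 m.
- **Last checks:** Outlines projected for a seated, upright weight (rim, shoulder, handle top) match the wrist and scene pictures to about 1–2 px. The gripper is clear of everything.
- **Bystanders:** The arm stayed away from the slim weight, tape roll and carton, but I did not measure their positions again at the end.
- **Disagreement:** The vertical force changed by 6.8 N on lifting but only 3.7 N at release. I put this down to sensor noise and offset, since the pictures show the weight seated.

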